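# Shut the tinning hearth's gas valve in the bench service box

### The arm

A 6-joint arm with a two-finger parallel gripper is mounted at the origin on the work surface. World frame = base frame: x ahead of the robot, y to its left, z up, the work surface at z = 0. Lengths are in mm, angles in degrees, forces in N, time in s.
With the tool pointing down it reaches from about 325 to 925 mm from the base axis. Payload 3.1 kg.
Tool frame: the origin (TCP) lies at the very end of the fingers, on their centre line; the grasp point (between the pads) lies grasp_offset behind it (grasp_offset is the distance from the TCP to the grasp point, in mm); z points along the fingers, x is the direction in which the jaws open and shut, and the axes are right-handed (so a half turn about z gives the same grasp; the last joint's range is limited). The gripper opens to 85 mm and grips with 20 to 120 N. Pads are 22 mm wide; open, the fingers measure 114 mm over their backs; the gripper's body (76 mm by 85 mm) begins 54 mm behind the grasp point. The pads swing forward as they close: fully open they stand 13 mm farther back than shut.
Start: joints at [-6.429, 12.427, 92.441, -0, 75.132, -6.429], TCP at [625.011, 0.021, 231.3] pointing down, gripper open.
Joint ranges: [-157.48, 157.48], [-44.54, 120.13], [17.64, 146.25], [-64.5, 244.5], [7.68, 150.69], [-147.95, 147.95]. Speed limits (degrees/s): [159.86, 159.86, 180, 180, 180, 180].

### API

Orientations are given as [roll, pitch, yaw] about the fixed x, y, z axes, in that order (R = Rz(yaw) Ry(pitch) Rx(roll)).
In Python, from station import * gives the robot as it stands. Calls block until the motion is done:
- goto(position, orientation): joint-space move of the TCP to a pose.
- move_l(position, attitude=None, speed=150): straight line of the TCP; attitude=None keeps the orientation; speed is the mean speed in mm/s.
- move_j(angles): joint-space move.
- grip(opening, squeeze=None): finger opening in mm; squeeze is the grip in N (None keeps the last); returns when the fingers have stopped.
- wait(seconds).
- solve_ik(position, orientation): joint angles nearest the present ones, or None.
- get_obs(): the state.
- get_image(name): name is "scene" or "side" or "wrist"; returns the picture (480x640x3 uint8, red, green, blue); there is no depth.
- get_calibration(name): a dict with "fx", "fy", "cx", "cy" (pixels), "R" (3x3) and "t" (3): a world point X has camera coordinates R X + t; the wrist camera has in their place "mount" (4x4, takes a point from camera to tool coordinates, whose origin is the TCP and whose axes are the tool frame's). Camera axes: x right, y down, z forward; pixel columns grow to the right and rows downward; lengths in mm; the calibration is good to about 2 mm. A picture is of the moment at which its call begins: read the wrist's pose just before it. get_calibration takes no time and is no camera call.
A pose or a line that the arm cannot do raises Unreachable and nothing moves.
- sign_off(): hands the job in, once; it reports no verdict.
Trained networks look in the newest picture that a camera, given by its name, has taken for a name from the list of things; names that differ only in an ending like _2 or _b are one class to them, and where a whole thing is asked for, a point or a joint stands for the part that bears it (a point fixed in the world has none). Each returns a list of dicts, best first, with "score" (0 to 1); they miss things now and then, are a little off and sometimes report something else, mostly with a low value. They report only what shows in the picture. A call takes as long as a camera call.
- spot_in(name, camera): "extent" ([centre column, centre row, width, height] in pixels, round what is visible of it).
- regions_of(name, camera): "region" (480x640 bool, what is visible of it) and "extent" ([centre column, centre row, width, height] in pixels, round what is visible of it).
The state is a dict: "t": time; "joint_pos": joint angles; "qvel": joint speeds; "effort": joint torques, N m; "tcp_pos": TCP position; "ee_rot": TCP orientation; "wrist_force": force on the tool from outside, world axes, zero at the start; "moment": the same for the moment, N m; "grip_width": finger opening in mm.
Only numpy, scipy, OpenCV 4.12 (cv2) and the standard library are available. Lean on these libraries where they do the work, as an engineer would, in place of code of your own. Each camera call takes 0.05 s, during which the arm holds its last target.

### The job

The tinning hearth is done for the day: slide the cover of the blue service box all the way aside along its guides to reveal the two valves, then push the red lever round until that valve is fully shut, and come away, leaving the cover slid aside. Only push with the fingers: do not pinch the cover's grip or the lever, and do not lift the cover. Leave the black lever open and do not disturb the wares and tools standing about.

Things in the scene. Friction and masses are not known exactly. Their poses are not given: they have to be found in the camera images.
- box: Blue sheet-metal service box fixed on the bench, 260 (x) x 348 (y) x 100 mm high; origin at the centre of its underside, long side along its own y. Its -y half is open on top, its +y half has a fixed deck. The cover lies on two ledges 90 mm above the bench, between side guides whose tops are 100 mm up, with a stop at each end. Copper pipes leave both ends, out to 217 mm from the centre.
- opening (a point): Middle of the box's opening at ledge height (box frame: y -85 mm, 90 mm up). The opening is 226 mm along x and 150 mm along y; the box floor is 5 mm above the bench. Both valves stand in it.
- cover: Loose aluminium cover plate, 245 (x) x 160 (y) x 4 mm, about 0.5 kg, flat on the ledges with 2.5 mm play at each guide; origin at the centre of its underside, axes as the box's. At the start it hides the opening (centre at box y -83 to -62 mm, perhaps a little ajar); it slides to the box's +y over the fixed deck, up to the end stop, where its centre is at box y = +86 mm. Pushing takes about 2 to 6 N.
- cover_grip (a point): Centre of the cover's wooden bar grip, which stands in the middle of the plate: 110 mm along x, 14 mm thick in y, its faces from 12 to 36 mm above the plate's underside (102 to 126 mm above the bench).
- red_valve: Brass quarter-turn ball valve with the RED lever, fixed in one of the two pipes inside the opening (which one varies: box x = -45 or +55 mm, both at y = -45 mm). Origin at bench height directly below the lever's vertical turning axis; axes parallel to the box's. Its body reaches 60 mm above the bench, the lever's hub 76 mm.
- red_lever (a joint): Angle of the red lever (rad): 0 = open, along the pipe, pointing to the box's -y. It turns clockwise seen from above to its stop at 1.571, where it points to the box's -x, square across the pipe: shut. Starts at 0 to 0.25, takes about 0.16 N m and stays where left. Its sleeve is 14 mm thick, from 20 to 73 mm from the axis and 62 to 78 mm above the bench.
- red_tip (a point): Point near the outer end of the red lever's sleeve, 66 mm from its turning axis, 70 mm above the bench.
- black_valve: The same valve with a BLACK lever, in the other pipe, to be left open. Origin and axes as for the red one.
- black_lever (a joint): Angle of the black lever (rad), same meaning as the red one; starts open, between 0 and 0.1.
- beaker: Bystander: open copper beaker, 68 mm across, 85 mm high, near the box's -x side; origin under its centre.
- mug: Bystander: brass mug, 72 mm across, 80 mm high, near the box's +x side; origin under its centre.
- bowl: Bystander: steel bowl, 110 mm across, 45 mm high, near the box's +x side; origin under its centre.
- flux_jar: Bystander: amber glass jar with white cap, 60 mm across, 70 mm high; origin under its centre.
- hammer: Bystander: hammer with a wooden handle lying on the bench left of the box.
- wire_brush: Bystander: brush with a wooden handle lying on the bench left of the box.
- spoon: Bystander: copper spoon lying on the bench right of the box.

How it is judged:
By the outcome, as a careful person would: the job done as asked, in the order asked, and still so for the second after the job is handed in, with the robot touching nothing.
It also fails if it takes over 50 s, if anything falls off the work surface, if the arm or the gripper's body presses on something with over 40 N, if the wrist force passes 120 N, or if a joint passes its speed limit or range.

## Working session

There is one attempt and no reset: what is moved stays moved. The work goes in short steps, each a Python script; the robot and the scene stay as the last script left them, time stands still between calls to the robot, and variables do not carry over. Pictures are saved under pics/ and viewed, and the job is handed in when it is done.

```bash
mkdir -p pics; python3 - <<'E'
from station import *
import cv2, numpy as np
for n in ["scene","side","wrist"]:
    im=get_image(n); cv2.imwrite(f"pics/{n}0.png",im[:,:,::-1])
    c=get_calibration(n); print(n,{k:np.round(np.array(v),3).tolist() for k,v in c.items()})
    for t in ["box","cover","cover_grip","red_valve","beaker","mug","bowl","flux_jar"]:
        r=spot_in(t,n); print(t,[(np.round(d["extent"]).tolist(),round(d["score"],2)) for d in r[:2]])
print(get_obs())
E
```

```text
scene {'fx': 624.28, 'fy': 624.28, 'cx': 327.481, 'cy': 233.071, 'R': [[0.123, 0.992, -0.005], [0.73, -0.094, -0.676], [-0.672, 0.079, -0.737]], 't': [-104.405, -370.226, 2021.604]}
box [([315.0, 246.0, 172.0, 135.0], 0.68), ([290.0, 189.0, 23.0, 22.0], 0.61)]
cover [([288.0, 240.0, 99.0, 89.0], 0.69)]
cover_grip [([289.0, 243.0, 98.0, 89.0], 0.78)]
red_valve []
beaker [([292.0, 191.0, 23.0, 22.0], 0.9)]
mug [([387.0, 296.0, 36.0, 43.0], 0.74)]
bowl [([313.0, 324.0, 49.0, 40.0], 0.91)]
flux_jar [([162.0, 208.0, 27.0, 28.0], 0.68), ([314.0, 324.0, 50.0, 37.0], 0.47)]
side {'fx': 448.239, 'fy': 448.239, 'cx': 307.676, 'cy': 242.797, 'R': [[0.945, -0.328, -0.001], [-0.243, -0.699, -0.672], [0.22, 0.635, -0.74]], 't': [-570.915, 217.319, 1135.641]}
box [([306.0, 264.0, 158.0, 143.0], 0.72)]
cover [([318.0, 267.0, 108.0, 84.0], 0.8)]
cover_grip [([318.0, 265.0, 111.0, 80.0], 0.97)]
red_valve [([317.0, 266.0, 112.0, 79.0], 0.66)]
beaker [([243.0, 287.0, 26.0, 38.0], 0.92), ([317.0, 265.0, 112.0, 77.0], 0.74)]
mug [([306.0, 265.0, 149.0, 142.0], 0.53)]
bowl [([388.0, 247.0, 37.0, 32.0], 0.7
[... 526 characters left out ...]
([136.0, 475.0, 15.0, 11.0], 0.56)]
{'t': 1.35, 'joint_pos': array([-6.42536084e+00,  1.24270657e+01,  9.24388070e+01,  7.61288978e-04,
        7.51324473e+01, -6.42906662e+00]), 'qvel': array([-0.143733  , -0.09697094,  0.14312627, -0.05881889,  0.02748127,
       -0.04647038]), 'effort': array([-5.38032727e-04, -3.96881711e+01, -3.04243755e+01, -1.74523830e-04,
        8.35383416e-04, -3.79817948e-06]), 'tcp_pos': array([6.25029090e+02, 5.80239226e-02, 2.31324595e+02]), 'ee_rot': array([-1.79999457e+02, -1.75181324e-03,  3.51045402e-03]), 'wrist_force': array([-0.37711555, -0.32116809,  0.39419247]), 'moment': array([ 0.00987182, -0.03295036,  0.02982483]), 'grip_width': 85.28759020460346}
```

View pics/scene0.png

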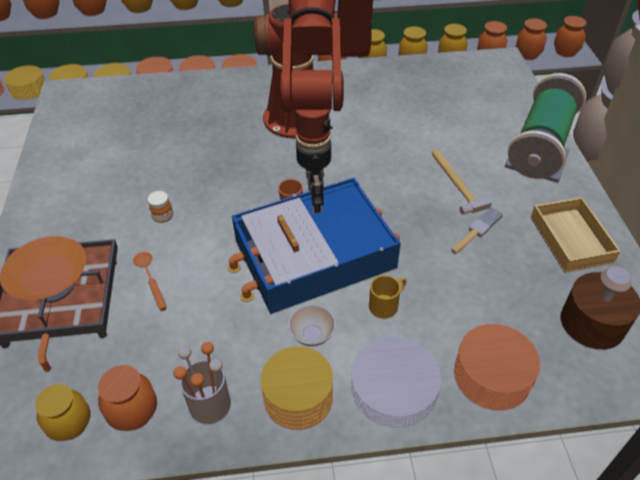

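View pics/side0.png

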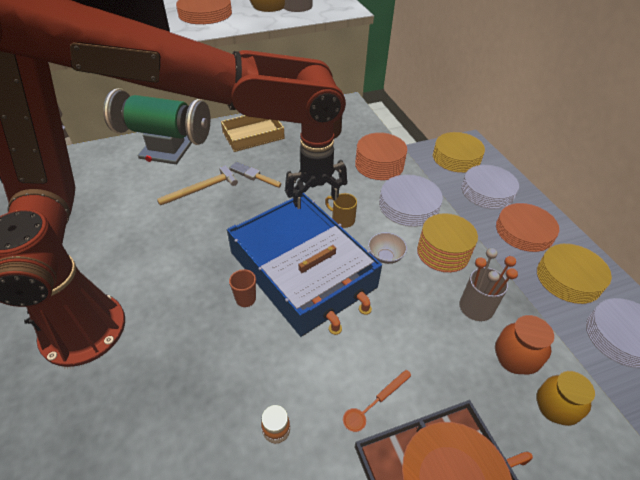

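View pics/wrist0.png

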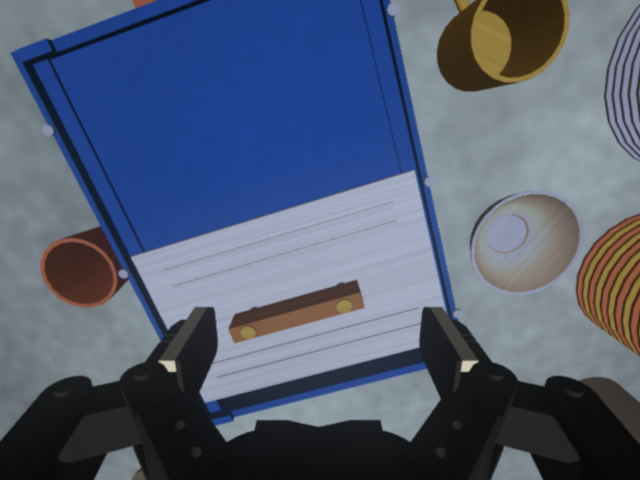

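The wrist picture shows the box from corner (14,52) down to about (213,423). The grip bar is near (297,310), with the cover's +y edge running from (133,255) to (415,172). Next I'll zoom in to read the corners.

```bash
python3 - <<'E'
import cv2
s=cv2.imread("pics/scene0.png")[170:315,220:410]; cv2.imwrite("pics/sz.png",cv2.resize(s,None,fx=4,fy=4,interpolation=cv2.INTER_CUBIC))
s=cv2.imread("pics/side0.png")[190:340,220:390]; cv2.imwrite("pics/dz.png",cv2.resize(s,None,fx=4,fy=4,interpolation=cv2.INTER_CUBIC)[:600])
E
```

```text
(no output)
```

View pics/sz.png

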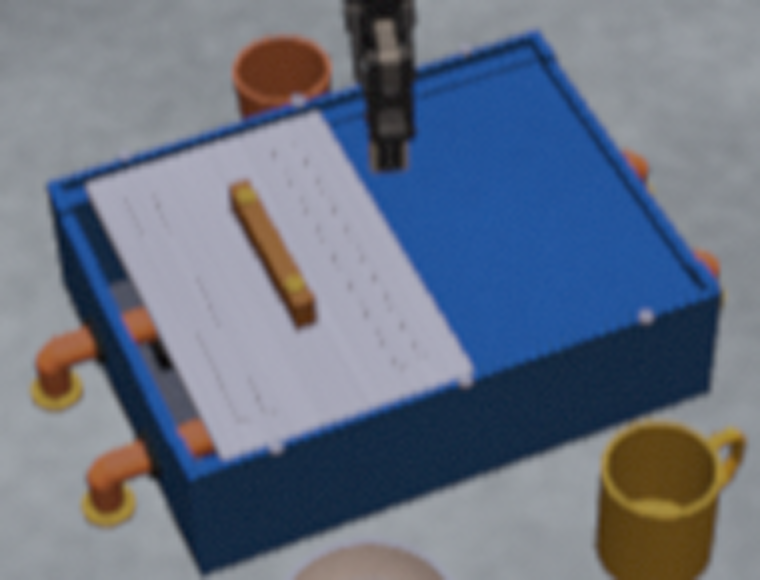

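View pics/dz.png

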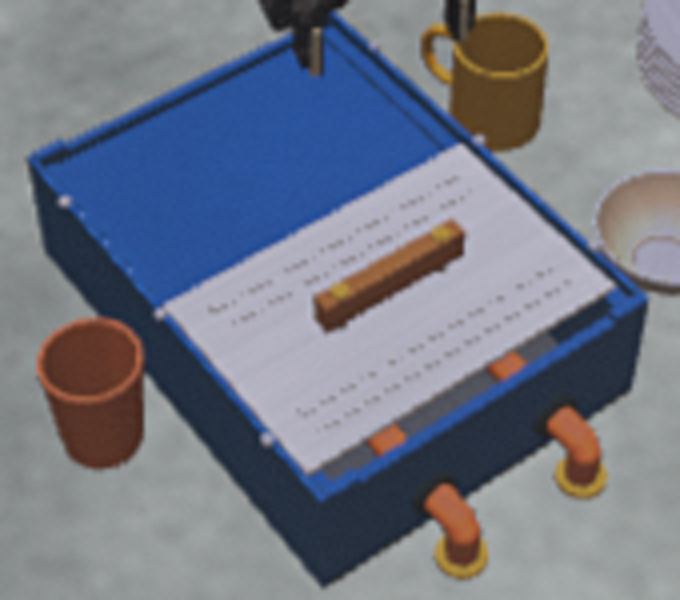

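```bash
cat > h.py <<'E'
from station import *
import numpy as np, cv2
from scipy.spatial.transform import Rotation as Ro
from scipy.optimize import least_squares
def wcam(obs):
    c=get_calibration("wrist"); M=np.array(c["mount"])
    T=np.eye(4); T[:3,:3]=Ro.from_euler('xyz',obs["ee_rot"],degrees=True).as_matrix(); T[:3,3]=obs["tcp_pos"]
    E=np.linalg.inv(T@M); return dict(c,R=E[:3,:3],t=E[:3,3])
def proj(c,X):
    p=np.atleast_2d(X)@np.array(c["R"]).T+np.array(c["t"]); return np.c_[c["fx"]*p[:,0]/p[:,2]+c["cx"],c["fy"]*p[:,1]/p[:,2]+c["cy"]]
def plane(c,uv,z):
    R=np.array(c["R"]);C=-R.T@np.array(c["t"])
    d=R.T@np.array([(uv[0]-c["cx"])/c["fx"],(uv[1]-c["cy"])/c["fy"],1]); return C+d*(z-C[2])/d[2]
def box2w(pose,P):
    x,y,th=pose; c,s=np.cos(th),np.sin(th); P=np.atleast_2d(P)
    return np.c_[x+c*P[:,0]-s*P[:,1],y+s*P[:,0]+c*P[:,1],P[:,2]]
E
python3 - <<'E'
from h import *
sc,sd,w=get_calibration("scene"),get_calibration("side"),wcam(get_obs())
B=[[-130,-174],[-130,174],[130,174],[130,-174]]
C=[[-122.5,-80],[-122.5,80],[122.5,80],[122.5,-80]]
f=lambda l,o:[np.array(p)/4+o for p in l]
so,do=(220,170),(220,190)
obs=[]
for c,bl,cl in [(sc,f([(52,187),(540,33),(718,290),(195,475)],so),f([(88,185),(320,112),(472,370),(222,458)],so)),
 (sd,f([(322,498),(32,158),(338,18),(645,295)],do),f([(305,470),(165,303),(465,147),(615,290)],do)),
 (w,[(213,423),(14,52),None,None],[None,(133,255),(415,172),None])]:
    for b,u in zip(B,bl):
        if u is not None: obs.append((c,b,100,0,plane(c,u,100)[:2]))
    for b,u in zip(C,cl):
        if u is not None: obs.append((c,b,94,1,plane(c,u,94)[:2]))
def res(p):
    return np.concatenate([(box2w(p[:3],[b[0],b[1]+k*p[3],z])[0,:2]-m) for c,b,z,k,m in obs])
r=least_squares(res,[620,0,0.2,-70],x_scale=[10,10,.1,10],loss='soft_l1',f_scale=3); print(r.x,np.degrees(r.x[2])); print(np.round(res(r.x).reshape(-1,2),1).tolist())
np.save("pose.npy",r.x)
for n in [(119,-38)]:pass
im={"scene":cv2.imread("pics/scene0.png"),"wrist":cv2.imread("pics/wrist0.png")}
for n,c in (("scene",sc),("wrist",w)):
    for z,Q,k in ((100,B,0),(94,C,1)):
        P=box2w(r.x[:3],[[q[0],q[1]+k*r.x[3],z] for q in Q]); cv2.polylines(im[n],[np.int32(proj(c,P))],True,(0,255,0) if k else (0,0,255))
    G=box2w(r.x[:3],[[a,b+r.x[3],126] for a,b in [(-55,-7),(-55,7),(55,7),(55,-7)]]);cv2.polylines(im[n],[np.int32(proj(c,G))],True,(255,255,0))
cv2.imwrite("pics/ov0.png",im["wrist"])
for nm,uvs,z in [("beaker",[(292,184,sc)],85),("mug",[(383,283,sc)],80),("bowl",[(313,318,sc)],45),("jar",[(158,199,sc)],70)]:
    u,v,c=uvs[0]; print(nm,np.round(plane(c,(u,v),z)))
E
```

```text
[ 5.87023402e+02  4.08674172e-02  2.94638156e-01 -7.00322527e+01] 16.881522823654386
[[-3.8, -4.2], [-2.0, -0.3], [4.0, 2.9], [4.0, -5.1], [1.2, -1.4], [2.2, -1.5], [5.6, 0.3], [4.9, -0.4], [-2.8, -0.2], [-3.2, 6.4], [0.7, 14.8], [2.0, -2.2], [-0.4, -0.7], [-1.8, 1.0], [-0.9, 5.3], [1.5, 4.1], [-8.7, -5.1], [-1.4, 0.5], [-1.5, -1.2], [-0.0, 0.1]]
beaker [399. -40.  85.]
mug [760. 143.  80.]
bowl [813. -29.  45.]
jar [ 395. -401.   70.]
```

View pics/ov0.png

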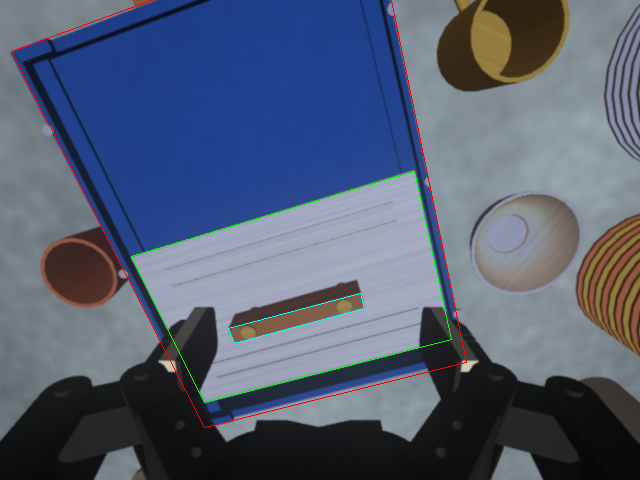

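The overlay fits within a few mm: box at (587, 0), yaw 16.9°, cover at box y≈-70. Next I'll push the cover with closed fingers against the grip's -y face.

```bash
python3 - <<'E'
from h import *
p=np.load("pose.npy"); yaw=np.degrees(p[2]); A=[180,0,yaw]
W=lambda x,y,z: box2w(p[:3],[x,y,z])[0]
print(solve_ik(W(0,-112,150),A),solve_ik(W(0,70,107),A))
grip(0)
goto(W(0,-112,150),A)
o=get_obs();f0=o["wrist_force"];print(o["tcp_pos"],o["grip_width"],f0)
im=get_image("side");cv2.imwrite("pics/side1.png",im[:,:,::-1])
move_l(W(0,-112,107),speed=80)
print(get_obs()["wrist_force"]-f0)
n=np.array([-np.sin(p[2]),np.cos(p[2]),0])
for y in (-95,-85,-70):
    move_l(W(0,y,107),speed=60); o=get_obs(); d=o["wrist_force"]-f0; print(y,np.round(d,1),round(d@n,1),o["t"])
im=get_image("side");cv2.imwrite("pics/side2.png",im[:,:,::-1])
E
```

```text
[-1.62028117e+01  1.72967066e+01  9.56350357e+01 -2.54444375e-14
  6.70682577e+01 -3.30843345e+01] [-3.00945185e-01  1.38062372e+01  1.05217379e+02 -2.54444375e-14
  6.09763843e+01 -1.71824680e+01]
[ 619.72758897 -106.95319905  150.17257172] 0.06713456332936722 [0.46625191 0.85157967 0.62199747]
[-0.82107534 -1.41362166 -0.09308095]
-95 [ 0.1 -0.9 -0.9] -0.9 3.8833
-85 [-0.  -0.7 -0.5] -0.6 4.2
-70 [ 0.2 -1.6 -0.5] -1.6 4.6
```

```bash
python3 -c "
import cv2,numpy as np
a=[cv2.resize(cv2.imread(f'pics/side{i}.png')[150:350,200:400],None,fx=2,fy=2) for i in (1,2)]
cv2.imwrite('pics/s12.png',np.hstack(a))"
```

```text
(no output)
```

View pics/s12.png

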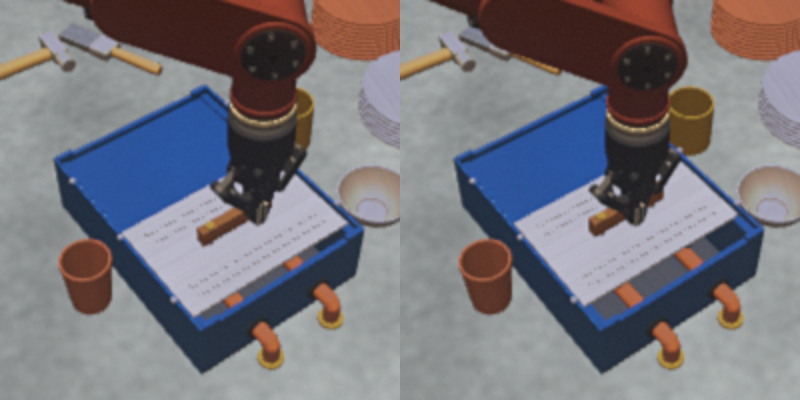

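The cover is sliding flat: the gap at its -y end has widened and the force is about 1–2 N. I'll keep pushing to the stop.

```bash
python3 - <<'E'
from h import *
p=np.load("pose.npy")
W=lambda x,y,z: box2w(p[:3],[x,y,z])[0]
f0=np.array([.1,.2,.4])
n=np.array([-np.sin(p[2]),np.cos(p[2]),0])
y=-70
while y<78:
    y+= 34 if y<60 and y+34<=60 else (2 if y>=60 else 60-y)
    move_l(W(0,y,107),speed=70); o=get_obs(); d=o["wrist_force"]-f0; print(y,np.round(d,1),round(d@n,1),o["t"])
    if d@n<-14: break
move_l(W(0,y-25,107),speed=120)
move_l(W(0,y-25,170),speed=200)
goto(W(0,-20,290),[180,0,np.degrees(p[2])])
o=get_obs(); im=get_image("wrist");cv2.imwrite("pics/w3.png",im[:,:,::-1])
np.save("o3.npy",np.r_[o["tcp_pos"],o["ee_rot"]])
for nm in ("red_lever","black_lever","red_valve","cover","cover_grip"):
    print(nm,[(np.round(d["extent"]).tolist(),round(d["score"],2)) for d in spot_in(nm,"wrist")[:2]])
print(get_obs()["t"])
E
```

```text
-36 [-0.4 -0.5 -0.6] -0.4 5.2833
-2 [ 0.4  0.1 -0.5] -0.0 5.9167
32 [-0.9  0.  -0.2] 0.3 6.55
60 [ 0.1 -0.  -0.6] -0.0 7.1
62 [ 0.6  0.2 -0.9] 0.0 7.35
64 [-0.2 -3.2 -1.2] -3.0 7.6
66 [ 0.5 -2.6 -0.9] -2.6 7.85
68 [ 2.2 -2.4 -1.8] -2.9 8.1
70 [ 3.7 -6.6 -2.3] -7.4 8.35
72 [  4.6 -10.5  -1.3] -11.4 8.6
74 [  2.7 -16.5   0. ] -16.6 8.85
red_lever [([276.0, 255.0, 27.0, 77.0], 0.68)]
black_lever [([368.0, 255.0, 17.0, 75.0], 0.65)]
red_valve [([276.0, 247.0, 34.0, 95.0], 0.89), ([274.0, 255.0, 30.0, 74.0], 0.62)]
cover [([317.0, 176.0, 319.0, 352.0], 0.35)]
cover_grip [([320.0, 93.0, 297.0, 183.0], 0.6)]
10.5833
```

View pics/w3.png

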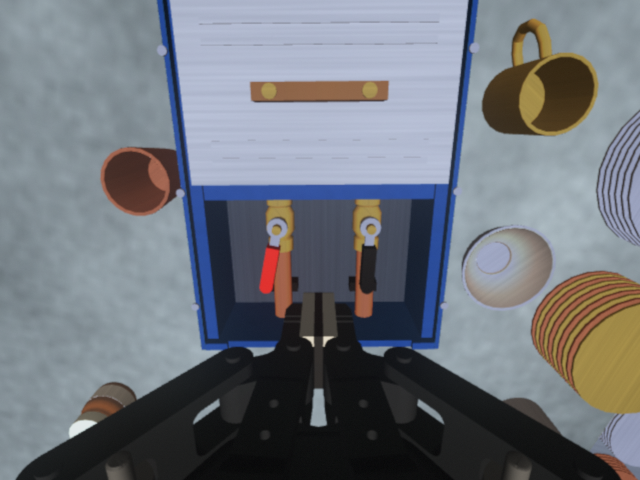

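The cover is up against its stop, with its grip at (320,91). The red valve is the left one (hub (277,229), tip (268,287)) and the black is the right one (hub (370,229)). I'll check these in the box frame.

```bash
python3 - <<'E'
from h import *
p=np.load("pose.npy"); q=np.load("o3.npy"); c=wcam({"tcp_pos":q[:3],"ee_rot":q[3:]})
def inb(X):
    d=X[:2]-p[:2]; a=p[2]; return np.round([np.cos(a)*d[0]+np.sin(a)*d[1],-np.sin(a)*d[0]+np.cos(a)*d[1]],1)
for n,u,z in [("grip top c",(319.5,91),126),("cover -y edge",(320,185),94),("red hub",(277,229),77),("red tip",(268.5,288),78),("black hub",(370,229),77),("black tip",(367.5,289),78),
  ("opening L y-",(228,318),90),("box -x edge",(165,50),100),("box +x",(473,50),100),("box bl",(202,349),100),("box br",(438,347),100)]:
    print(n,inb(plane(c,u,z)))
E
```

```text
grip top c [ 0.5 86.3]
cover -y edge [1.1 5.8]
red hub [-43.7 -43. ]
red tip [ -55.4 -110.5]
black hub [ 53.5 -43. ]
black tip [  53.8 -111.6]
opening L y- [ -99.5 -141. ]
box -x edge [-129.4  120.4]
box +x [129.4 120.3]
box bl [-128.2 -173.7]
box br [ 130.7 -170.8]
```

All the checks agree to within about 2 mm: the cover centre is at y≈86 and the red valve is at x=-45 with θ≈0.15. Next I'll push the lever along its arc, turning the tool with it to keep the knuckles inside the opening.

```bash
cat > lev.py <<'E'
from h import *
p=np.load("pose.npy"); Y=np.degrees(p[2])
def W(x,y,z): return box2w(p[:3],[x,y,z])[0]
def L(deg,gap=0,z=66,r=42):
    t=np.radians(deg); off=21.5+gap
    x=-44.5-r*np.sin(t)+off*np.cos(t); y=-44-r*np.cos(t)-off*np.sin(t)
    return W(x,y,z),[180,0,Y-deg]
E
python3 - <<'E'
from lev import *
for d in range(0,100,15):
    q=solve_ik(*L(d)); print(d,None if q is None else np.round(q))
goto(*L(0,14,150)); o=get_obs(); f0=o["wrist_force"]
move_l(L(0,14)[0],speed=80); print(np.round(get_obs()["wrist_force"]-f0,1))
for d in (0,15,30,45):
    P,A=L(d); move_l(P,A,speed=60); o=get_obs(); print(d,np.round(o["wrist_force"]-f0,1),o["t"])
cv2.imwrite("pics/s4.png",get_image("side")[:,:,::-1]);cv2.imwrite("pics/w4.png",get_image("wrist")[:,:,::-1])
a=cv2.resize(cv2.imread('pics/side1.png')[:1],None,fx=1,fy=1)
a=cv2.resize(cv2.imread('pics/s4.png')[150:350,200:400],(400,400)); b=cv2.resize(cv2.imread('pics/w4.png'),(400,300)); b=cv2.copyMakeBorder(b,0,100,0,0,0)
cv2.imwrite('pics/sw4.png',np.hstack([a,b]))
E
```

```text
0 [-15.  20. 103.  -0.  58. -32.]
15 [-16.  19. 104.  -0.  57. -18.]
30 [-17.  18. 105.  -0.  57.  -4.]
45 [-18.  17. 107.  -0.  56.  11.]
60 [-18.  15. 109.  -0.  56.  25.]
75 [-18.  14. 110.  -0.  56.  41.]
90 [-17.  13. 112.  -0.  55.  56.]
[-0.4  2.1 -0.7]
0 [-0.4  0.2 -0.2] 12.8333
15 [-0.   0.3 -0.3] 13.2417
30 [ 2.5 -0.3  0.3] 13.65
45 [ 2.4 -2.1  3.2] 14.0583
```

View pics/sw4.png

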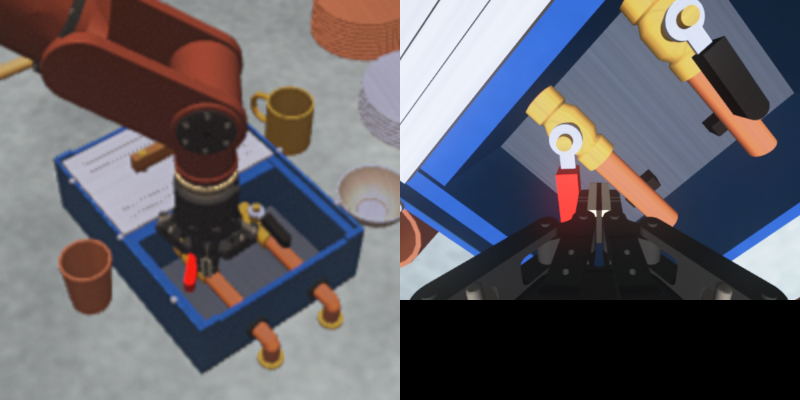

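The red lever is turning, with the fingertips on its side at about 45°, and the black lever is untouched. I'll push on to the stop.

```bash
python3 - <<'E'
from lev import *
f0=np.array([.1,.2,.4])
for d in (60,75,85,88,90,92,94,96,98,100):
    P,A=L(d); move_l(P,A,speed=50 if d<86 else 25); o=get_obs(); t=np.radians(d)
    n=np.array([-np.cos(t),np.sin(t)]); c,s=np.cos(p[2]),np.sin(p[2]); n=np.array([c*n[0]-s*n[1],s*n[0]+c*n[1],0])
    F=o["wrist_force"]-f0; print(d,np.round(F,1),round(F@n,1),o["t"])
    if F@n<-14: break
P,A=L(d,20); move_l(P,speed=60)
P,_=L(d,20,z=160); move_l(P,speed=150)
goto(W(0,-20,290),[180,0,Y])
o=get_obs(); im=get_image("wrist");cv2.imwrite("pics/w5.png",im[:,:,::-1])
np.save("o5.npy",np.r_[o["tcp_pos"],o["ee_rot"]]);print(o["t"])
E
```

```text
60 [ 1.7 -3.1  3.9] -3.3 14.5667
75 [ 1.2 -2.5  1.2] -2.8 14.975
85 [ 1.3 -2.2  1. ] -2.5 15.3
88 [ 0.8 -3.2  0.3] -3.3 15.55
90 [ 1.  -4.9 -0.9] -5.0 15.8
92 [ 3.2 -7.1 -3.1] -7.7 16.05
94 [  3.3 -11.3  -4.9] -11.8 16.3
96 [  4.3 -13.9  -6.6] -14.5 16.55
19.15
```

View pics/w5.png

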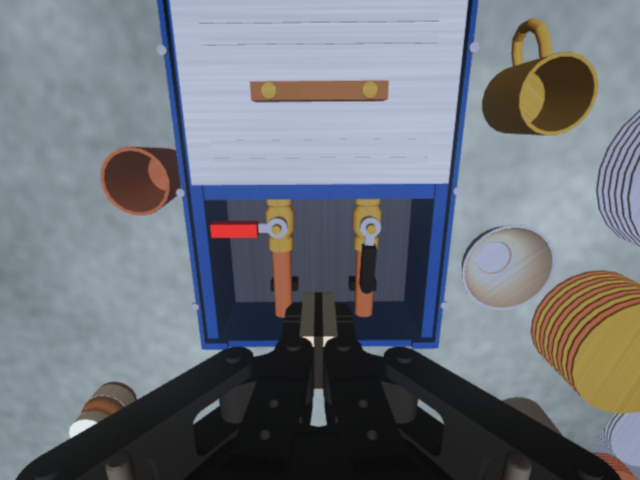

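The red lever now lies square across its pipe, from (211,230) to the hub at (277,229). The cover, the black lever and the wares haven't moved. I'll measure the angle before handing in.

```bash
python3 - <<'E'
from h import *
p=np.load("pose.npy"); q=np.load("o5.npy"); c=wcam({"tcp_pos":q[:3],"ee_rot":q[3:]})
a=p[2]
def inb(u,z):
    d=(plane(c,u,z)-[p[0],p[1],0]); return np.array([np.cos(a)*d[0]+np.sin(a)*d[1],-np.sin(a)*d[0]+np.cos(a)*d[1]])
im=cv2.imread("pics/w5.png").astype(int); m=(im[...,2]>150)&(im[...,1]<60)&(im[...,0]<60); m[:, :190]=0;m[:,275:]=0
v,u=np.nonzero(m); X=np.array([inb(t,77) for t in zip(u,v)]); print(len(u),X.mean(0),X.min(0),X.max(0))
s=np.polyfit(X[:,0],X[:,1],1)[0]; print("lever tilt deg off -x",np.degrees(np.arctan(s)))
# reference: deck edge line (190,187)-(450,186)
im3=cv2.imread("pics/w3.png").astype(int); d=np.abs(im-im3).sum(2)>40; d[195:300,200:300]=0; print("changed elsewhere",d.sum())
for n,uu in (("black tip",(367.5,289)),("grip",(319.5,91))): print(n,inb(uu,78 if n[0]=="b" else 126))
E
```

```text
581 [-89.73457085 -45.21877706] [-113.77239768  -52.24886485] [-65.38345331 -38.02086093]
lever tilt deg off -x 1.395878512017422
changed elsewhere 2458
black tip [  53.83477486 -112.04396055]
grip [ 0.56665322 85.99193755]
```

```bash
python3 - <<'E'
from h import *
p=np.load("pose.npy"); q=np.load("o5.npy"); c=wcam({"tcp_pos":q[:3],"ee_rot":q[3:]}); a=p[2]
def inb(u,z):
    d=(plane(c,u,z)-[p[0],p[1],0]); return np.array([np.cos(a)*d[0]+np.sin(a)*d[1],-np.sin(a)*d[0]+np.cos(a)*d[1]])
im=cv2.imread("pics/w5.png").astype(int); im3=cv2.imread("pics/w3.png").astype(int)
d=np.abs(im-im3).sum(2)>40; d[195:300,200:300]=0
n,l,st,ce=cv2.connectedComponentsWithStats(d.astype(np.uint8)); print([s.tolist() for s in st[1:] if s[4]>25][:15]); print(np.load("o3.npy")-q)
# cover lower edge in rows
g=im.sum(2)
pts=[inb((x,170+np.argmax(-np.diff(g[170:200,x]))+.5),94) for x in range(205,440,3)]
pts=np.array(pts); print("cover edge tilt",np.degrees(np.polyfit(pts[:,0],pts[:,1],1)[0]),pts[:,1].mean())
z=cv2.resize(im[180:300,190:320].astype(np.uint8),None,fx=5,fy=5,interpolation=cv2.INTER_CUBIC); cv2.imwrite("pics/z5.png",z)
E
```

```text
[[301, 21, 43, 3, 70], [199, 22, 31, 3, 48], [365, 42, 29, 3, 39], [551, 56, 30, 5, 46], [266, 80, 20, 2, 36], [362, 80, 23, 2, 26], [268, 99, 92, 4, 180], [630, 116, 10, 12, 26], [523, 133, 17, 3, 30], [320, 183, 63, 2, 84], [604, 221, 18, 18, 33], [613, 220, 13, 20, 40], [625, 230, 15, 12, 46], [257, 346, 14, 2, 28], [79, 419, 18, 4, 33]]
[-0.12105949  0.18069619 -0.09394751  0.04272064 -0.00342008  0.01608191]
cover edge tilt 0.3721267725787814 6.364923249082958
```

View pics/z5.png

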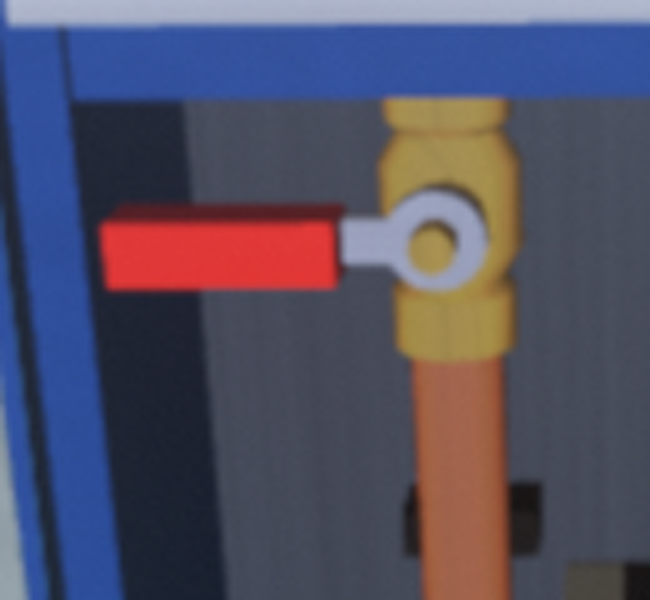

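In the zoom, the lever's edges run parallel to the cover edge, which itself measures 0.4° off, so the lever is on its stop. The changes elsewhere are thin edge slivers from a sub-millimetre camera shift. Handing in.

```bash
python3 - <<'E'
from station import *
o=get_obs(); print(o["t"],o["wrist_force"]); sign_off()
E
```

```text
19.2 [ 0.73139848 -0.04182626  0.4504916 ]
the job is handed in; nothing more can be done
```

The job is handed in at 19.2 s: the cover is slid fully aside and the red valve is shut. I only pushed, using closed fingers against the cover grip's -y face and then the side of the red lever. Afterwards the arm withdrew to 290 mm height, touching nothing.

- **Cover:** it is on its end stop. Its centre measures box y ≈ 86 mm, the stop position, and the pushing force rose to 17 N there.
- **Red lever:** it is on its shut stop, where the force rose steadily to about 14.5 N. A fit to the picture read 1.4° off square, against 0.4° for the cover's edge. I put the remaining 1° or so down to image error, though a slight shortfall can't be fully ruled out.
- **Black lever and wares:** the black lever is still open. The wares in the wrist camera's last view had not moved. The hammer, brush and spoon were out of that view, but the arm worked only over the box.

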